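Open the push-to-open gauge cabinet

TASK

Open the little gauge cabinet with the blue door: it has no handle, so press the door in at its free edge until the spring catch lets go and it pops ajar, then swing it wide open, about square to the cabinet's front or beyond. Leave the cabinet with the grey door shut and do not disturb the oil bottle or the V-block.

Things in the scene. Friction and masses are not known exactly. Their poses are not given: they have to be found in the camera images.
- blue_cab: White gauge cabinet, 150 mm wide, 100 deep, 130 high, fixed to the worktop, with one upright handleless BLUE door over its whole front, hinged at the right edge seen from the front. Origin: centre of its underside; x into the cabinet from front to back, y to its left, z up. Door: 148 mm wide, 12 thick, from 10 to 130 mm above the worktop; shut, it stands 6 mm off the cabinet's front
- blue_cab_press (a point): Black round press mark, 18 mm across, on the blue door's front face, 98 mm above the worktop, 23 mm from the free (left) edge, 124 mm from the hinge axis; moves with the door. x axis: through the door, front to back; y: from hinge to free edge; z up. 4 N here pushes the door in, 5 mm to a firm stop (press up to 12 N to be sure); the catch lets go after 3 mm and does not catch again
- blue_cab_hinge (a point): Hinge axis of the blue door at the height of the cabinet's top (130 mm), in the plane of the door's back face, 1 mm from its right edge, 6 mm in front of the cabinet's front; fixed to the cabinet, with its axes. Behind the door when ajar, and in front of it, there is nothing in a finger's way from above down to 60 mm over the worktop
- blue_cab_door (a joint): Blue door's angle, rad: 0 (within 0.01) shut on the catch, -0.04 pressed in to the stop, about 0.55 popped ajar by a soft spring once the finger draws back (free edge about 75 mm out), 1.57 square to the front, 1.75 end of swing. Grows as the free edge comes out towards the robot, anticlockwise from above. A little hinge friction (0.04 N m): it stays where it is left
- grey_cab: A second cabinet of the same build, size and frame, but with a GREY door, standing beside the blue one, on either side of it. Its door must stay shut: do not press it
- grey_cab_door (a joint): Angle in rad of the grey cabinet's door: 0 shut. It must stay shut
- oil_bottle: Amber dropper bottle, 34 mm across, 86 mm high, standing loose on the worktop to the right of the cabinets; origin at its underside. Not to be disturbed
- v_block: Grey steel V-block, 40 x 50 x 32 mm, loose on the worktop to the right of the cabinets; origin at its underside. Not to be disturbed

How it is judged:
By the outcome, as a careful person would: the job done as asked, in the order asked, and still so for the second after the job is handed in, with the robot touching nothing.
It also fails if it takes over 45 s, if anything falls off the work surface, if the arm or the gripper's body presses on something with over 40 N, if the wrist force passes 120 N, or if a joint passes its speed limit or range.

ROBOT

A 6-joint arm with a two-finger parallel gripper is mounted at the origin on a cart in front of the work surface, level with it; the furniture and walls round the work are solid. World frame = base frame: x ahead of the robot, y to its left, z up, the work surface at z = 0. Lengths are in m, angles in rad, forces in N, time in s.
With the tool pointing down it reaches from about 0.275 to 0.825 m from the base axis. Payload 5.2 kg.
Tool frame: the origin (TCP) lies on the centre line of the jaws, within the pads' length; the fingertips stand 25 mm ahead of it and the grasp point (between the pads) lies 6 mm ahead of it (r.finger_overhang is the z of the fingertips in the tool frame, in m); z points along the fingers, y is the line along which they close (so a half turn about z gives the same grasp; the last joint's range is limited). The gripper opens to 93 mm and grips with 3 to 60 N. Pads are 15 mm wide; open, the fingers measure 128 mm over their backs; the gripper's body (75 mm by 188 mm) begins 65 mm behind the grasp point.
Start: joints at [0.94, 0.259, 1.535, -0, 1.348, -0.203], TCP at [0.228, 0.5, 0.244] pointing down, gripper open.
Joint ranges: [-3.14, 3.14], [-0.91, 2.08], [0.19, 2.58], [-1.22, 4.36], [0.22, 2.71], [-3.12, 3.12]. Speed limits (rad/s): [2.57, 2.57, 3.14, 3.14, 3.14, 3.14].

INTERFACE

Orientations are given as [roll, pitch, yaw] about the fixed x, y, z axes, in that order (R = Rz(yaw) Ry(pitch) Rx(roll)).
In Python, from rig import r gives the robot as it stands.
- The arm moves only by the tool play_rows, never from a script. Its argument "steps" is one flat list of numbers, 5 for each row, row after row: the gripper's target within -1 to 1 (shut at 1, half-way at 0, fully open at -1), then the shift along the world's x, y, z each as a share of 0.04 m, from -1 to 1, then the turn about the world's z as a share of pi rad, from -1 to 1. A call has 1 to 10 rows; each row shifts and turns the commanded pose from where the row before left it; what a row does not reach is not made up. A row lasts 1/10 s, in which the tool goes at most 50 mm and 8.59 degrees, less where a joint would pass 70% of its speed; a pose out of reach is approached as far as the arm can. A call with a number of a shift or a turn outside -1 to 1 is refused whole. A call with a gripper value outside its range is refused whole. The fingers move at their own pace and stop on an object; "squeeze" is the grip in N (left out, the last holds). Time passes only in rows, so rows that do not move let the fingers close. It gives the time, the measured TCP pose, the force, the opening and the grip force at its end, in the units of the state.
- r.read_state(): the state, without advancing time (a new reading comes with each control period).
- r.get_image(name): name is "scene" or "top" or "wrist"; returns a dict with "img" (384x512x3 uint8, red, green, blue), "K" (3x3 intrinsics, pixels), "camera_from_world" (4x4, takes a point from world to camera coordinates). Camera axes: x right, y up, looking along -z (the intrinsics and any distortion apply to the point x, -y, -z); pixel columns grow to the right and rows downward; lengths in m; the calibration is good to about 2 mm. The wrist camera is an equidistant fisheye: a pixel r from the principal point sees the ray r / f radians off the axis. A picture is of the moment at which its call begins. There is no depth.
- r.hand_in(): hands the job in; it is judged then, once.
The state is a dict: "clock": time; "q": joint angles; "joint_vel": joint speeds; "tau": joint torques, N m; "tcp_pos": TCP position; "tool_rot": TCP orientation; "contact_force": force on the tool from outside, world axes, zero at the start; "moment": the same for the moment, N m; "grip_width": opening from 0.0 (shut) to 1.0 (fully open); "grasp_force": force on a finger pad.
Only numpy, scipy, OpenCV 4.12 (cv2) and the standard library are available. Lean on these libraries where they do the work, as an engineer would, in place of code of your own. Each camera call takes 0.05 s, during which the arm holds its last target. There are 200 camera calls.

## Working session

There is one attempt and no reset: what is moved stays moved. The work goes in short steps, Python scripts to look and compute and a tool call to move; the robot and the scene stay as the last step left them, time stands still between calls to the robot, and variables do not carry over. Pictures are saved under pics/ and viewed, at most 10 in all, crops included, and the job is handed in when it is done.

Besides the shell and the picture viewer there is one more tool, called after "Emit:" as name(argument=value, ...) on one line, values as JSON. play_rows: Moves the arm, as the interface text tells. Its arguments: {"type":"object","properties":{"steps":{"type":"array","items":{"type":"number","minimum":-1,"maximum":1}},"squeeze":{"type":"number"}},"required":["steps"]}

```bash
mkdir -p pics; python3 - <<'E'
from rig import r
import cv2,numpy as np
for n in("scene","top"):
    d=r.get_image(n); cv2.imwrite(f"pics/{n}0.png",cv2.cvtColor(d["img"],cv2.COLOR_RGB2BGR)); print(n,d["K"],d["camera_from_world"])
s=r.read_state();print(s["tcp_pos"],s["tool_rot"],s["clock"],r.finger_overhang)
E
```

```text
scene [[421.54789914   0.         259.02386091]
 [  0.         421.54789914 191.78745536]
 [  0.           0.           1.        ]] [[ 0.93066487 -0.36504559  0.02458893 -0.62314565]
 [ 0.17404234  0.5008233   0.84787103 -0.07540479]
 [-0.32182629 -0.78480427  0.52963204 -1.34936981]
 [ 0.          0.          0.          1.        ]]
top [[398.33799973   0.         260.01406696]
 [  0.         398.33799973 201.33747344]
 [  0.           0.           1.        ]] [[ 0.00275405 -0.99991793  0.012512   -0.26475424]
 [ 0.99737251  0.00365237  0.07235141 -0.56991865]
 [-0.07239117  0.01227987  0.99730072 -1.22592855]
 [ 0.          0.          0.          1.        ]]
[0.22788165 0.50007253 0.2429078 ] [-3.13999237e+00 -3.10634126e-04  2.71377860e+00] 0.1 0.025
```

View pics/scene0.png

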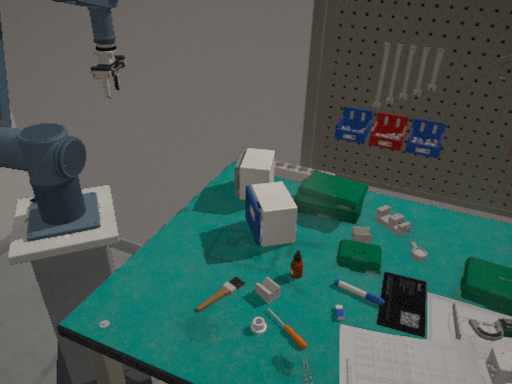

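View pics/top0.png

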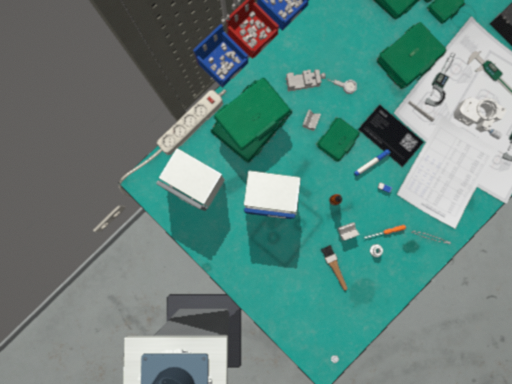

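```bash
python3 - <<'E'
import cv2
a=cv2.imread("pics/top0.png")[140:280,140:320]
cv2.imwrite("pics/c1.png",cv2.resize(a,None,fx=4,fy=4,interpolation=cv2.INTER_CUBIC))
E
```

```text
(no output)
```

View pics/c1.png

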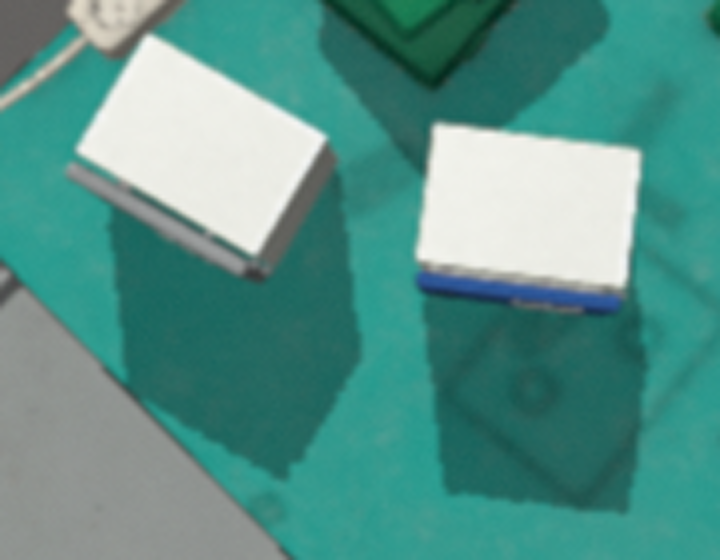

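The top crop shows the blue cabinet's roof corners at crop (433,123), (641,149), (627,291), (417,262). The grey cabinet is to its left.

```bash
cat > h.py <<'E'
import numpy as np
K=np.array([[398.338,0,260.014],[0,398.338,201.337],[0,0,1]])
T=np.array([[0.00275405,-0.99991793,0.012512,-0.26475424],[0.99737251,0.00365237,0.07235141,-0.56991865],[-0.07239117,0.01227987,0.99730072,-1.22592855],[0,0,0,1]])
def back(u,v,z,K=K,T=T):
    d=np.linalg.inv(K)@[u,v,1]; d=d*[1,-1,-1]; R=T[:3,:3]; d=R.T@d; c=-R.T@T[:3,3]
    return c+d*(z-c[2])/d[2]
E
python3 - <<'E'
from h import *
for n,P in(("blue",[(433,123),(641,149),(627,291),(417,262)]),("grey",[(148,35),(328,138),(258,255),(77,150)])):
    W=np.array([back(140+(u+.5)/4-.5,140+(v+.5)/4-.5,.13)[:2] for u,v in P]); bl,br,fr,fl=W
    y=(fl-fr)+(bl-br); x=(bl-fl)+(br-fr)
    print(n,W.round(4).tolist(),np.linalg.norm(y)/2,np.linalg.norm(x)/2)
    ax=np.arctan2(x[1],x[0]); ay=np.arctan2(-y[0],y[1]); a=(ax*2+ay*3)/5; print("yaw",ax,ay,a)
    X=np.array([np.cos(a),np.sin(a)]);Y=np.array([-X[1],X[0]]); c=W.mean(0); f=c-.05*X
    h=f-.006*X-.073*Y; print("centre",c,"hinge",h,"press(front)",h-.012*X+.124*Y,"X",X,"Y",Y)
for u,v,z in((335,200,.08),(347,231,.03)): print(back(u,v,z))
E
```

```text
blue [[0.6522, -0.2264], [0.634, -0.3762], [0.5317, -0.3657], [0.5519, -0.2155]] 0.15120296282247317 0.10183050408739185
yaw -0.10536542846435239 -0.12738097945954904 -0.11857475906147037
centre [ 0.59243114 -0.29593962] hinge [ 0.52818867 -0.3618024 ] press(front) [ 0.53094177 -0.23725353] X [ 0.99297825 -0.11829709] Y [0.11829709 0.99297825]
grey [[0.7151, -0.0208], [0.6409, -0.1511], [0.5565, -0.102], [0.6315, 0.0285]] 0.15019122749827277 0.09737884951377739
yaw -0.5294397105234221 -0.5195663726365233 -0.5235157077912829
centre [ 0.63601649 -0.06133143] hinge [ 0.551022   -0.09655835] press(front) [0.60262027 0.01683309] X [ 0.86606693 -0.49992806] Y [0.49992806 0.86606693]
[ 0.57141611 -0.48689044  0.08      ]
[ 0.47882194 -0.5332787   0.03      ]
```

Emit:
play_rows(steps=[1,0.3,-0.9,0,0.005,1,0.3,-0.9,0,0.005,1,0.3,-0.9,0,0.005,1,0.3,-0.9,0,0.005,1,0.3,-0.9,0,0.005,1,0.3,-0.9,0,0.005,1,0.3,-0.9,0,0.005,1,0.3,-0.9,0,0.005,1,0.3,-0.9,0,0.005,1,0.3,-0.9,0,0.005], squeeze=10)

```text
clock: 1.1
tcp_pos: [0.3481, 0.139, 0.2435]
tool_rot: [3.142, -0.0, 2.872]
contact_force: [0.3, 0.6, -0.1]
grip_width: 0.189
grasp_force: 0.0
```

Emit:
play_rows(steps=[1,0.3,-0.9,0,0.005,1,0.3,-0.9,0,0.005,1,0.3,-0.9,0,0.005,1,0.3,-0.9,0,0.005,1,0.3,-0.9,0,0.005,1,0.3,-0.9,0,0.005,1,0.3,-0.9,0,0.005,1,0.3,-0.9,0,0.005,1,0.3,-0.9,0,0.005,1,0.3,-0.9,0,0.005])

```text
clock: 2.1
tcp_pos: [0.4682, -0.221, 0.2432]
tool_rot: [3.141, -0.001, 3.028]
contact_force: [0.2, -0.2, -0.0]
grip_width: 0.006
grasp_force: 0.0
```

Emit:
play_rows(steps=[1,0,-0.22,-0.85,0,1,0,0,-0.85,0,1,0,0,-0.85,0,1,0,0,-0.85,0,1,0,0,0,0])

```text
clock: 2.6
tcp_pos: [0.4651, -0.2261, 0.1032]
tool_rot: [3.136, -0.009, 3.028]
contact_force: [0.3, -0.0, 0.3]
grip_width: 0.009
grasp_force: 0.0
```

```bash
python3 - <<'E'
from rig import r
import cv2,numpy as np
a=cv2.cvtColor(r.get_image("scene")["img"],cv2.COLOR_RGB2BGR)[120:270,200:340]
b=cv2.cvtColor(r.get_image("top")["img"],cv2.COLOR_RGB2BGR)[140:290,200:340]
cv2.imwrite("pics/c2.png",cv2.resize(np.hstack([a,b]),None,fx=2.8,fy=2.8,interpolation=cv2.INTER_CUBIC))
E
```

```text
(no output)
```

View pics/c2.png

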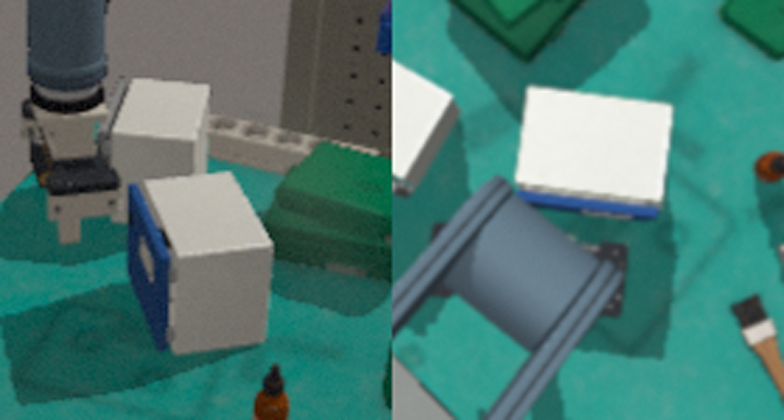

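The gripper stands in front of the blue door's free edge, clear of both cabinets. I'll approach now.

Emit:
play_rows(steps=[1,0.6,-0.1,0,0,1,0.5,-0.06,0,0,1,0.1,-0.01,0,0,1,0.05,0,0,0,1,0,0,0,0])

```text
clock: 3.2
tcp_pos: [0.518, -0.2351, 0.1086]
tool_rot: [-3.141, 0.001, 3.028]
contact_force: [0.0, 0.9, -0.3]
grip_width: 0.006
grasp_force: 0.0
```

Emit:
play_rows(steps=[1,0.06,-0.01,0,0,1,0.06,-0.01,0,0,1,0,0,0,0])

```text
clock: 3.5
tcp_pos: [0.523, -0.2361, 0.1078]
tool_rot: [-3.141, 0.0, 3.028]
contact_force: [-0.4, -0.0, 0.6]
grip_width: 0.003
grasp_force: 0.0
```

Emit:
play_rows(steps=[1,0.05,-0.01,0,0,1,0.05,0,0,0,1,0,0,0,0])

```text
clock: 3.8
tcp_pos: [0.5263, -0.2362, 0.1076]
tool_rot: [3.141, -0.002, 3.028]
contact_force: [-4.5, 1.4, 2.7]
grip_width: 0.006
grasp_force: 2.1
```

Contact at about 4 N. I'll press on in small steps.

Emit:
play_rows(steps=[1,0.05,-0.01,0,0,1,0.04,0,0,0,1,0,0,0,0])

```text
clock: 4.1
tcp_pos: [0.5289, -0.2363, 0.1075]
tool_rot: [3.141, -0.004, 3.028]
contact_force: [-7.7, 1.1, 6.6]
grip_width: 0.008
grasp_force: 4.4
```

Emit:
play_rows(steps=[1,0.04,0,0,0,1,0,0,0,0])

```text
clock: 4.3
tcp_pos: [0.529, -0.2362, 0.1075]
tool_rot: [3.141, -0.007, 3.028]
contact_force: [-13.7, 0.1, 9.8]
grip_width: 0.007
grasp_force: 7.0
```

It's at the firm stop. I'll draw back about 110 mm to let the door pop.

Emit:
play_rows(steps=[1,-0.3,0.03,0,0,1,-0.5,0.06,0,0,1,-0.5,0.06,0,0,1,-0.5,0.06,0,0,1,-0.5,0.06,0,0,1,-0.5,0.06,0,0,1,0,0,0.8,0,1,0,0,0.8,0,1,0,0,0,0,1,0,0,0,0])

```text
clock: 5.3
tcp_pos: [0.4208, -0.224, 0.1723]
tool_rot: [-3.14, 0.003, 3.028]
contact_force: [-0.6, 0.1, -0.2]
grip_width: 0.009
grasp_force: 0.0
```

```bash
python3 - <<'E'
from rig import r
import cv2,numpy as np
a=cv2.cvtColor(r.get_image("scene")["img"],cv2.COLOR_RGB2BGR)[120:270,200:340]
b=cv2.cvtColor(r.get_image("top")["img"],cv2.COLOR_RGB2BGR)[140:290,200:340]
cv2.imwrite("pics/c3.png",cv2.resize(np.hstack([a,b]),None,fx=2.8,fy=2.8,interpolation=cv2.INTER_CUBIC))
E
```

```text
(no output)
```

View pics/c3.png

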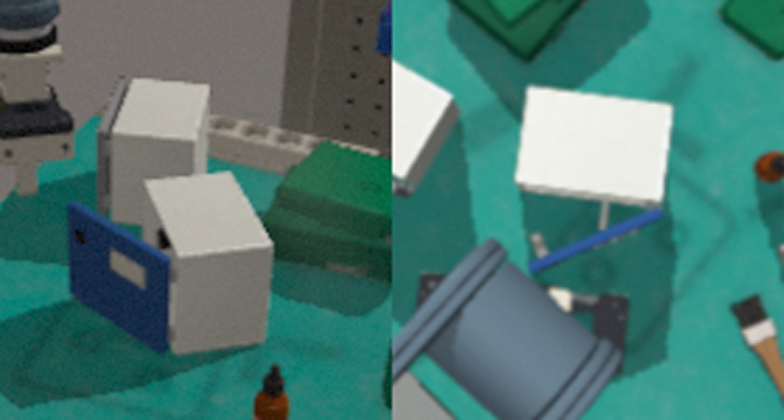

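The blue door is ajar at roughly 0.5 rad. Its free edge is at crop (533,268), and the space behind it is clear above. I'll go over the door and down behind it, and work out the arc.

```bash
python3 - <<'E'
from h import *
print(back((533-392)/2.8+200,140+268/2.8,.13), back((661-392)/2.8+200,140+212/2.8,.13))
H=np.array([.528,-.362]);a0=-.1186
p=None
for t in np.arange(.5,1.71,.1):
    n=np.array([np.cos(a0+t),np.sin(a0+t)]);d=np.array([-n[1],n[0]])
    q=H+.11*d+(.0075*np.cos(t)+.0175*np.sin(t))*n
    print(round(t,2),q.round(4),None if p is None else ((q-p)/.04).round(2)); p=q
E
```

```text
[ 0.46482712 -0.23440426  0.13      ] [ 0.52212304 -0.36478139  0.13      ]
0.5 [ 0.501  -0.2543] None
0.6 [ 0.4913 -0.2571] [-0.24 -0.07]
0.7 [ 0.4818 -0.2607] [-0.24 -0.09]
0.8 [ 0.4725 -0.2654] [-0.23 -0.12]
0.9 [ 0.4636 -0.271 ] [-0.22 -0.14]
1.0 [ 0.4551 -0.2775] [-0.21 -0.16]
1.1 [ 0.4471 -0.2851] [-0.2  -0.19]
1.2 [ 0.4399 -0.2935] [-0.18 -0.21]
1.3 [ 0.4334 -0.3028] [-0.16 -0.23]
1.4 [ 0.4279 -0.3129] [-0.14 -0.25]
1.5 [ 0.4234 -0.3236] [-0.11 -0.27]
1.6 [ 0.42  -0.335] [-0.08 -0.28]
1.7 [ 0.4178 -0.3468] [-0.05 -0.3 ]
```

Emit:
play_rows(steps=[1,0,0,0.8,0,1,0.6,-0.1,0,0,1,0.6,-0.1,0,0,1,0.6,-0.15,0,0,1,0.6,-0.15,0,0,1,0,0,0,0])

```text
clock: 6.0
tcp_pos: [0.5179, -0.2438, 0.2016]
tool_rot: [3.141, -0.001, 3.029]
contact_force: [0.4, 0.2, -0.8]
grip_width: 0.004
grasp_force: 0.0
```

Emit:
play_rows(steps=[1,0,0,-0.6,0,1,0,0,-0.6,0,1,0,0,-0.6,0,1,0,0,-0.6,0,1,0,0,0,0])

```text
clock: 6.5
tcp_pos: [0.5127, -0.2414, 0.1035]
tool_rot: [3.137, -0.008, 3.028]
contact_force: [-0.7, -0.2, -1.2]
grip_width: 0.006
grasp_force: 0.0
```

Emit:
play_rows(steps=[1,-0.2,-0.2,0,0,1,-0.25,-0.1,0,0,1,-0.2,-0.07,0,0,1,-0.24,-0.09,0,0,1,-0.23,-0.12,0,0,1,-0.22,-0.14,0,0,1,0,0,0,0])

```text
clock: 7.2
tcp_pos: [0.4613, -0.2731, 0.1078]
tool_rot: [-3.141, -0.001, 3.027]
contact_force: [0.2, -0.8, 1.2]
grip_width: 0.0
grasp_force: 0.0
```

Emit:
play_rows(steps=[1,-0.21,-0.14,0,0,1,-0.2,-0.18,0,0,1,-0.18,-0.21,0,0,1,-0.16,-0.23,0,0,1,-0.14,-0.25,0,0,1,-0.1,-0.27,0,0,1,-0.07,-0.28,0,0,1,-0.03,-0.17,0,0,1,0,0,0,0])

```text
clock: 8.1
tcp_pos: [0.4188, -0.3429, 0.1076]
tool_rot: [-3.141, 0.0, 3.027]
contact_force: [-0.5, 0.1, 0.2]
grip_width: 0.005
grasp_force: 0.0
```

Now I'll back off to the left, rise, move clear and check.

Emit:
play_rows(steps=[1,0,0.6,0,0,1,0,0.6,0,0,1,0,0.3,0.9,0,1,0,0.3,0.9,0,1,0,0.9,0.9,0,1,0,0.9,0,0,1,0,0.9,0,0,1,0,0.9,0,0,1,0,0.9,0,0,1,0,0,0,0])

```text
clock: 9.1
tcp_pos: [0.4181, -0.0862, 0.215]
tool_rot: [3.14, -0.001, 3.032]
contact_force: [0.5, -0.1, 0.5]
grip_width: 0.004
grasp_force: 0.0
```

```bash
python3 - <<'E'
from rig import r
import cv2,numpy as np
a=cv2.cvtColor(r.get_image("scene")["img"],cv2.COLOR_RGB2BGR)[120:310,180:320]
b=cv2.cvtColor(r.get_image("top")["img"],cv2.COLOR_RGB2BGR)[130:320,220:360]
cv2.imwrite("pics/c4.png",cv2.resize(np.hstack([a,b]),None,fx=2.8,fy=2.8,interpolation=cv2.INTER_CUBIC))
E
```

```text
(no output)
```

View pics/c4.png

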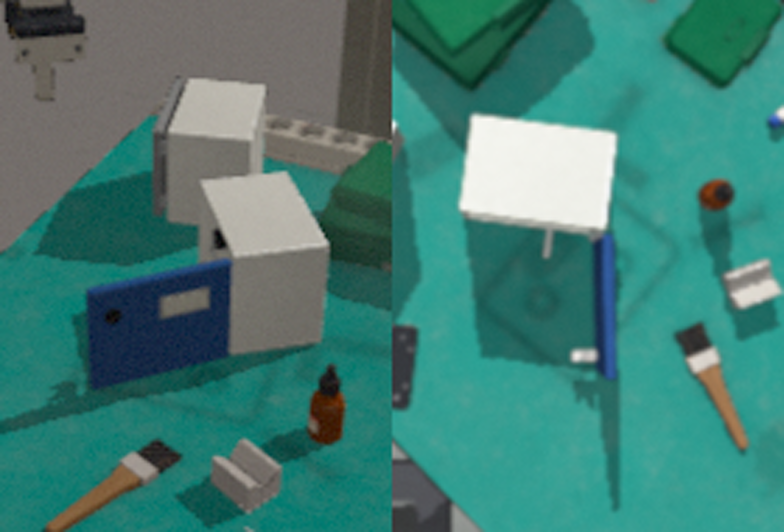

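The blue door stands slightly past square to the front. The grey door is shut, and the bottle and V-block haven't moved. The robot is clear.

```bash
python3 -c "
from rig import r
print(r.hand_in())"
```

```text
the job is handed in; nothing more can be done
None
```

The blue cabinet's door popped off its catch and now stands open slightly past square; the grey door is still shut, the bottle and V-block are undisturbed, and the job is handed in (about 9 s of the 45 s used; no verdict shown).

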